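Lock the bench tumbler with its cross pin

TASK

Lock the tumbler's drum: take the steel lock pin from its rest, stand it in the bore on top of the tumbler's block and let go. Turn the grey handwheel gently until you feel the pin drop into the hidden cross-hole of the shaft, then let go of the wheel and push the pin fully home, head down on the block. Do not force the pin against the tumbler, and leave the glassware and notebook where they are.

Things in the scene. Friction and masses are not known exactly. Their poses are not given: they have to be found in the camera images.
- pin: Steel lock pin, 110 g, loose, upright in its rest at the start. Round head 24 mm wide, 18 mm tall; shank 71 mm long: upper 15 mm is 13 mm thick, then a 7 mm taper down to 9 mm, the last 3 mm a cone to a 5 mm flat tip. Origin: centre of the head's underside, on the axis; z up through the head (head z = 0 to 18 mm, tip -71 mm). In the rest the origin is 75 mm above the bench.
- rest: Grey plastic block 54 x 54 mm, 34 mm tall, fixed to the bench, with an 11 mm hole, 30 mm deep, in the middle of its top where the pin stands. Origin: centre of its underside.
- tumbler: Bench tumbler, fixed: white base plate 130 (x) x 262 mm (y), 12 mm thick; on it an aluminium locking block 50 x 44 mm, top 108 mm above the bench. Origin: on the bench below the block's centre. A level 24 mm shaft along y, 52 mm up, passes through the block; it carries a plain steel drum, 80 mm wide, at y = 48 to 158 mm, and the handwheel at y = -130 mm. Bearing post 70 mm high at y = 180 mm.
- hole (a point): The shaft's axis inside the block, 52 mm above the bench; does not turn. A straight cross-hole 10.2 mm wide goes right through the shaft here and meets the bore twice a turn. Nothing outside shows its angle; it starts at least 0.5 rad off; at most 2.65 rad of turning either way finds it. Once the pin is in, the shaft has about 0.4 rad of play; over about 10 N at the wheel's rim would bend the pin.
- bore (a point): Centre of the bore's mouth on the block's top face, 108 mm above the bench, z up, axes as the tumbler's. Bore 15 mm wide for 27 mm, then a countersunk 10 mm guide 16 mm long. Standing on the shaft, the pin has its head's underside 27 mm above this point; over the cross-hole it drops about 9 mm by its weight and blocks the shaft. Then a sprung fit needs a 10 to 20 N push down to 0 mm and holds.
- wheel (a point): Centre of the handwheel on the shaft's axis, 52 mm above the bench: a plain grey disc 90 mm wide, 14 mm thick, flat smooth faces at y = -7 and +7 mm. The point is fixed; axes as the tumbler's, y along the shaft. Pinch the disc across its thickness at the top rim and carry it along an arc. Friction 0.08 N m; stays where left. A 32 mm hub stands 6 mm out on the -y face; 100 mm free to the block.
- flask: Conical glass flask, 76 mm in diameter, 118 mm tall, loose; origin at the centre of its foot. Leave alone.
- beaker: Glass beaker, 68 mm in diameter, 85 mm tall, loose; origin at the centre of its foot. Leave alone.
- notebook: Closed notebook 148 x 210 mm, 12 mm thick, lying flat, loose; origin at the centre of its underside. Leave alone.

How it is judged:
On the way, in this order (a step that is already met when the one before it is completed fails the run):
1. the pin stands in the bore, on the shaft, and has been let go (z of pin in the frame of bore below 0.031 m and horizontal distance between pin and bore below 0.006 m and angle between pin's own z axis and vertical below 0.2 rad and contact force between the fingers and pin below 0.2 N), for 0.2 s.
2. the shaft has been turned until the pin has dropped into its cross-hole (z of pin in the frame of bore below 0.021 m and horizontal distance between pin and bore below 0.006 m), for 0.1 s.
At the end, for the whole second after the job is handed in: The pin is through the cross-hole and fully home: the underside of its head within 2.5 mm of the top of the block, within 3 mm of the bore's centre, upright within 0.06 rad and at rest (z of pin in the frame of bore below 0.0025 m and horizontal distance between pin and bore below 0.003 m and angle between pin's own z axis and vertical below 0.06 rad and linear speed of pin below 0.02 m/s); the robot touches nothing.
It fails at once if the pin is forced against the tumbler with more than 90 N (contact force between pin and tumbler above 90 N).
It fails at once if the flask is moved more than 30 mm (distance of flask from where it was at the start of the episode above 0.03 m).
It fails at once if the beaker is moved more than 30 mm (distance of beaker from where it was at the start of the episode above 0.03 m).
It fails at once if the notebook is moved more than 30 mm (distance of notebook from where it was at the start of the episode above 0.03 m).
It also fails if it takes over 72 s, if anything falls off the work surface, if the arm or the gripper's body presses on something with over 40 N, if the wrist force passes 120 N, or if a joint passes its speed limit or range.

ROBOT

A 7-joint arm with a two-finger parallel gripper is mounted at the origin on the work surface. World frame = base frame: x ahead of the robot, y to its left, z up, the work surface at z = 0. Lengths are in m, angles in rad, forces in N, time in s.
With the tool pointing down it reaches from about 0.4 to 0.85 m from the base axis. Payload 10.4 kg.
Tool frame: the origin (TCP) lies between the finger pads; the fingertips stand 11 mm ahead of it and the grasp point (between the pads) lies 8 mm behind it; z points along the fingers, y is the direction in which the jaws open and shut (so a half turn about z gives the same grasp; the last joint's range is limited). The gripper opens to 87 mm and grips with 3 to 60 N. Pads are 19 mm wide; open, the fingers measure 117 mm over their backs; the gripper's body (75 mm by 190 mm) begins 51 mm behind the grasp point.
Start: joints at [1.201, 0.332, -0.065, 1.46, 0.022, 1.35, -0.088], TCP at [0.212, -0.588, 0.234] pointing down, gripper open.
Joint ranges: [-2.6, 2.6], [-0.5, 2.12], [-1.47, 1.34], [0.16, 2.42], [-1.27, 4.41], [0.06, 2.06], [-2.6, 2.6]. Speed limits (rad/s): [2.22, 2.22, 2.79, 2.79, 3.14, 3.14, 3.14].

INTERFACE

Orientations are given as a unit quaternion [x, y, z, w].
In Python, from bench import r, eyes gives the robot as it stands.
- The arm moves only by the shell command python3 -m inch 'ROWS' [FORCE]. ROWS is a JSON object of lists of equal length, an entry for each row: "translation": the shift along the world's x, y, z scaled (see below), a list of three; "rot": the turn, a rotation vector about the world's x, y, z scaled (see below), a list of three; "jaw": the finger opening in mm, from 0 to 87. In form: {"translation": [[tx, ty, tz], ...], "rot": [[ax, ay, az], ...], "jaw": [jaw, ...]}. A call has 1 to 20 rows; each row is the pose to reach, as a shift and turn from the pose measured when the call began; what a row does not reach only later rows make up. The controller multiplies each number of a shift by 100 mm and each number of a turn by 60 degrees. A row lasts 1/10 s, in which the tool goes at most 50 mm and 8.59 degrees, less where a joint would pass 70% of its speed; a pose out of reach is approached as far as the arm can. A call with a number of a shift or a turn outside -1 to 1 is refused whole. A call with a gripper value outside its range is refused whole. The fingers move at their own pace and stop on an object; FORCE is the grip in N (left out, the last holds). Time passes only in rows, so rows that repeat a pose let the fingers close. It gives the time, the measured TCP pose, the force and the opening at its end, in the units of the state.
- r.read_state(): the state, without advancing time (a new reading comes with each control period).
- eyes.camera(name): name is "scene" or "top" or "wrist"; returns the picture (480x640x3 uint8, blue, green, red); there is no depth.
- eyes.calibration(name): a dict with "fx", "fy", "cx", "cy" (pixels), "R" (3x3) and "t" (3): a world point X has camera coordinates R X + t; the wrist camera has in their place "hand_eye" (4x4, takes a point from camera to tool coordinates, whose origin is the TCP and whose axes are the flange's). Camera axes: x right, y down, z forward; pixel columns grow to the right and rows downward; lengths in m; the calibration is good to about 2 mm. A picture is of the moment at which its call begins: read the wrist's pose just before it. calibration takes no time and is no camera call.
- r.close_job(): hands the job in, once; it reports no verdict.
The state is a dict: "time": time; "joint_positions": joint angles; "joint_vel": joint speeds; "joint_torque": joint torques, N m; "ee_pos": TCP position; "eef_rot": TCP orientation; "ft_force": force on the tool from outside, world axes, zero at the start; "torque": the same for the moment, N m; "width": finger opening in m.
Only numpy, scipy, OpenCV 4.12 (cv2) and the standard library are available. Lean on these libraries where they do the work, as an engineer would, in place of code of your own. Each camera call takes 0.05 s, during which the arm holds its last target. There are 200 camera calls.

## Working session

There is one attempt and no reset: what is moved stays moved. The work goes in short steps, Python scripts to look and compute and a shell command to move; the robot and the scene stay as the last step left them, time stands still between calls to the robot, and variables do not carry over. Pictures are saved under pics/ and viewed, about 8 in all and at most 12, crops included, and the job is handed in when it is done.

```bash
mkdir -p pics; ls
python3 - <<'E'
from bench import r,eyes
import cv2,json
s=r.read_state();print({k:s[k] for k in("time","ee_pos","eef_rot","ft_force","width")})
for n in("scene","top"):
    cv2.imwrite(f"pics/{n}0.png",eyes.camera(n)); print(n,eyes.calibration(n))
print(eyes.calibration("wrist"))
E
```

```text
pics
{'time': 0.0, 'ee_pos': array([ 0.21230074, -0.58746288,  0.23274028]), 'eef_rot': array([ 9.85001062e-01,  1.72546892e-01, -1.55912848e-04, -6.73928492e-04]), 'ft_force': array([ 0.33921082,  0.36569303, -1.12543813]), 'width': 0.08695638911465003}
scene {'fx': 509.58056667342566, 'fy': 509.58056667342566, 'cx': 318.615566289762, 'cy': 241.4347663833773, 'R': array([[-0.3640184 ,  0.93136941, -0.00645254],
       [ 0.69149381,  0.26561081, -0.67177913],
       [-0.62396067, -0.24900186, -0.7407234 ]]), 't': array([ 0.18450844, -0.33727343,  1.62696604])}
top {'fx': 540.4373433627354, 'fy': 540.4373433627354, 'cx': 324.36230046017255, 'cy': 241.83191527877418, 'R': array([[-1.67585432e-02, -9.99859278e-01, -7.58213966e-04],
       [-9.80174741e-01,  1.65783356e-02, -1.97440207e-01],
       [ 1.97424993e-01, -2.56562807e-03, -9.80314638e-01]]), 't': array([0.01766626, 0.56986115, 1.17125003])}
{'fx': 376.7214096110019, 'fy': 376.7214096110019, 'cx': 315.6933935082544, 'cy': 241.39507859009572, 'hand_eye': array([[-6.64751994e-04, -9.61341758e-01, -2.75357190e-01,
         7.56250246e-02],
       [ 9.99999713e-01, -7.39144680e-04,  1.66397843e-04,
        -3.45064512e-04],
       [-3.63493997e-04, -2.75357001e-01,  9.61341973e-01,
        -1.52270750e-01],
       [ 0.00000000e+00,  0.00000000e+00,  0.00000000e+00,
         1.00000000e+00]])}
```

View pics/top0.png

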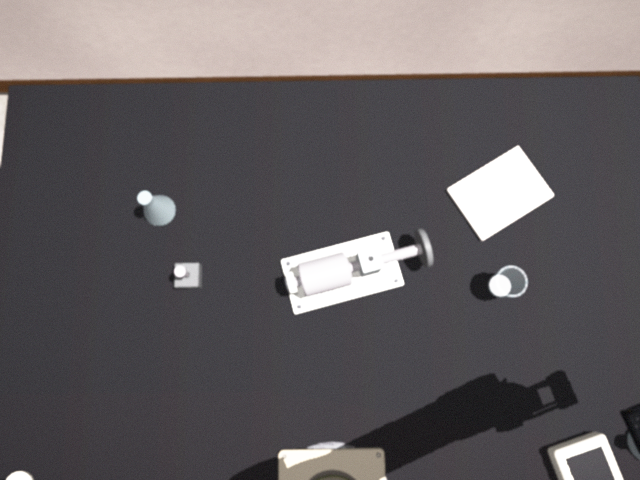

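View pics/scene0.png

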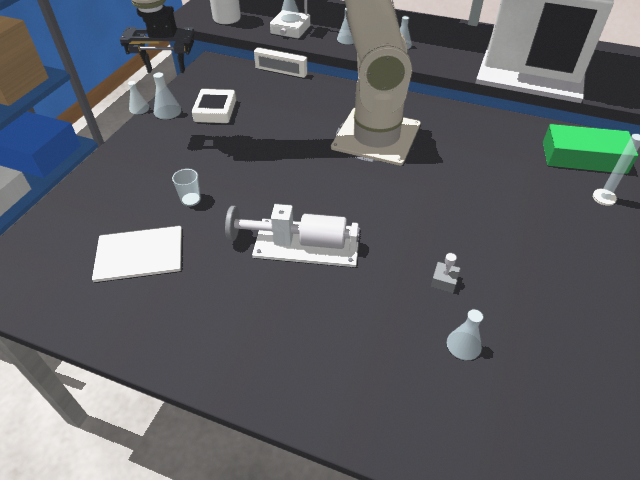

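The top view shows the tumbler with its bore near (371,258), the wheel at (425,248), and the pin head at (180,271) on its rest. The flask is at (160,210), the beaker at (510,283) and the notebook at (500,192). The scene view agrees with this layout.

```bash
cat > h.py <<'E'
import numpy as np
from bench import r,eyes
from scipy.spatial.transform import Rotation as R
def ray(name,uv,z,s=None):
    "world point on plane z seen at pixel uv"
    c=eyes.calibration(name); d=np.array([(uv[0]-c["cx"])/c["fx"],(uv[1]-c["cy"])/c["fy"],1])
    if name=="wrist":
        H=c["hand_eye"]; Q=R.from_quat(s["eef_rot"]).as_matrix()
        o=Q@H[:3,3]+s["ee_pos"]; d=Q@H[:3,:3]@d
    else: o=-c["R"].T@c["t"]; d=c["R"].T@d
    return o+d*(z-o[2])/d[2]
def proj(name,X,s=None):
    c=eyes.calibration(name)
    if name=="wrist":
        H=c["hand_eye"]; Q=R.from_quat(s["eef_rot"]).as_matrix()
        p=H[:3,:3].T@(Q.T@(np.array(X)-s["ee_pos"])-H[:3,3])
    else: p=c["R"]@X+c["t"]
    return np.array([c["fx"]*p[0]/p[2]+c["cx"],c["fy"]*p[1]/p[2]+c["cy"]])
E
python3 - <<'E'
from h import *
import cv2
im=cv2.imread("pics/top0.png");np.set_printoptions(precision=4,suppress=True)
P=[ray("top",p,.012)[:2] for p in[(282,258),(389,233),(404,287),(295,313)]]
print("corners",P); e=np.array(P)
print("yaw y-axis",np.arctan2(*(e[0]-e[1])[::-1])-np.pi/2,np.arctan2(*(e[3]-e[2])[::-1])-np.pi/2)
print("bore",ray("top",(371,258),.108)); print("pinhead",ray("top",(180,271),.093)); print("rest",ray("top",(188,275),.034))
print("wheeltop",ray("top",(425,248),.052)); print("flask",ray("top",(160,210),.0),"top",ray("top",(145,198),.118),"beaker",ray("top",(514,282),.0))
cv2.imwrite("pics/crop.png",cv2.resize(im[170:330,140:460],None,fx=2.5,fy=2.5,interpolation=cv2.INTER_CUBIC))
E
```

```text
corners [array([0.5421, 0.1078]), array([ 0.5978, -0.1452]), array([ 0.4692, -0.1748]), array([0.4136, 0.0782])]
yaw y-axis 0.21655038536755078 0.2164944630132073
bore [ 0.5224 -0.092   0.108 ]
pinhead [0.5032 0.324  0.093 ]
rest [0.5026 0.3212 0.034 ]
wheeltop [ 0.5529 -0.2207  0.052 ]
flask [0.6664 0.4025 0.    ] top [0.6625 0.3999 0.118 ] beaker [ 0.478  -0.4349  0.    ]
```

View pics/crop.png

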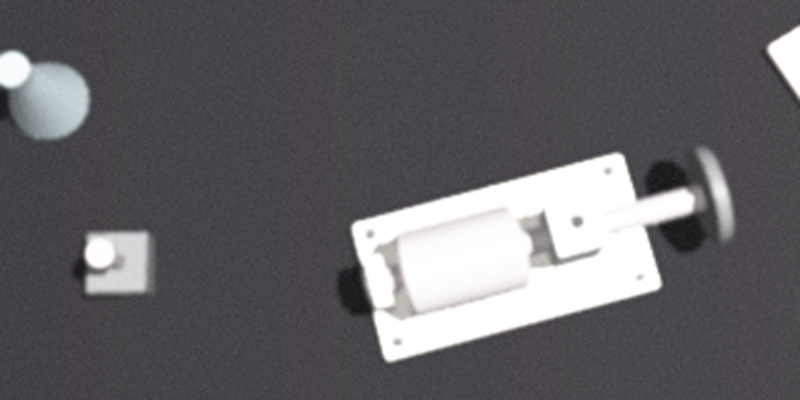

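The tumbler is yawed +0.216 rad, with the bore at about (0.522,-0.092). The wheel is at about (0.550,-0.219) and the pin at about (0.503,0.322). I'll align the jaws with the shaft (a −0.131 rad turn) and travel to the pin.

```bash
python3 -m inch '{"translation":[[0.5,0.5,0],[1,1,0],[1,1,0],[1,1,0]],"rot":[[0,0,-0.06],[0,0,-0.125],[0,0,-0.125],[0,0,-0.125]],"jaw":[60,60,60,60]}' 20
python3 -m inch '{"translation":[[0.4,0.5,0],[0.8,1,0],[0.8,1,0]],"rot":[[0,0,0],[0,0,0],[0,0,0]],"jaw":[60,60,60]}'
python3 -m inch '{"translation":[[0.4,0.5,0],[0.8,1,0],[0.8,1,0]],"rot":[[0,0,0],[0,0,0],[0,0,0]],"jaw":[60,60,60]}'
for i in 1 2 3 4; do python3 -m inch '{"translation":[[0,0.5,0],[0,1,0],[0,1,0]],"rot":[[0,0,0],[0,0,0],[0,0,0]],"jaw":[60,60,60]}'; done
```

```text
time: 0.5
ee_pos: [0.318, -0.4824, 0.2328]
eef_rot: [0.994, 0.112, 0.001, -0.002]
ft_force: [0.6, -0.7, 0.0]
width: 0.0639
time: 0.8
ee_pos: [0.3996, -0.3798, 0.2326]
eef_rot: [0.994, 0.113, 0.001, -0.002]
ft_force: [-0.1, -0.9, 0.1]
width: 0.0601
time: 1.1
ee_pos: [0.4815, -0.2764, 0.2325]
eef_rot: [0.993, 0.115, 0.001, -0.002]
ft_force: [-0.3, -0.5, 0.5]
width: 0.0602
time: 1.4
ee_pos: [0.4822, -0.1699, 0.2326]
eef_rot: [0.993, 0.119, 0.002, -0.003]
ft_force: [-0.0, 0.1, 0.4]
width: 0.0601
time: 1.7
ee_pos: [0.4823, -0.0643, 0.2329]
eef_rot: [0.992, 0.123, 0.002, -0.004]
ft_force: [0.1, -0.3, -0.1]
width: 0.06
time: 2.0
ee_pos: [0.4819, 0.0411, 0.2333]
eef_rot: [0.992, 0.127, 0.002, -0.005]
ft_force: [-0.1, -0.5, 0.9]
width: 0.0599
time: 2.3
ee_pos: [0.4812, 0.1465, 0.2335]
eef_rot: [0.991, 0.131, 0.002, -0.006]
ft_force: [-0.2, -1.0, 0.2]
width: 0.06
```

```bash
python3 -m inch '{"translation":[[0.1,0.5,0],[0.2,1,0],[0.2,1,0]],"rot":[[0,0,0],[0,0,0],[0,0,0]],"jaw":[60,60,60]}'
python3 -m inch '{"translation":[[0,0.4,0],[0,0.7,0],[0,0.7,0],[0,0.7,0]],"rot":[[0,0,0],[0,0,0],[0,0,0],[0,0,0]],"jaw":[60,60,60,60]}'
python3 - <<'E'
from h import *
import cv2
s=r.read_state();cv2.imwrite("pics/w1.png",eyes.camera("wrist"))
print(s["ee_pos"],s["eef_rot"],proj("wrist",[.503,.3225,.093],s))
q=R.from_quat(s["eef_rot"]).as_matrix();print(q)
g=R.from_euler('z',.216).as_matrix()@np.diag([1,-1,-1]);print((R.from_matrix(g@q.T)).as_rotvec()/np.radians(60))
E
```

```text
time: 2.6
ee_pos: [0.5008, 0.2512, 0.2331]
eef_rot: [0.991, 0.133, 0.002, -0.007]
ft_force: [-0.3, -0.3, -0.1]
width: 0.0597
time: 3.0
ee_pos: [0.5014, 0.3203, 0.2325]
eef_rot: [0.991, 0.133, 0.002, -0.007]
ft_force: [0.5, -0.7, -0.6]
width: 0.0597
[0.50141224 0.3202815  0.23249058] [ 0.9910296   0.1334501   0.00162581 -0.00698293] [316.27517677 230.12301395]
[[ 0.96437685  0.26452871  0.0013587 ]
 [ 0.2644833  -0.96428462  0.0142745 ]
 [ 0.00508619 -0.01340665 -0.99989719]]
[-0.01359503  0.00164963 -0.0493745 ]
```

View pics/w1.png

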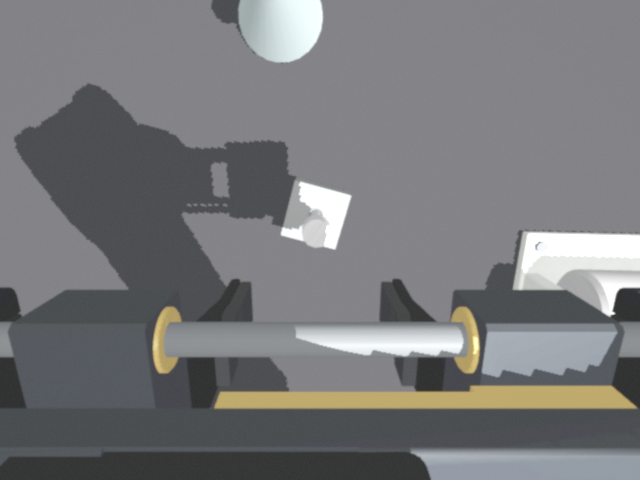

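The wrist view shows the pin head at about (315,232) against a predicted (316,230), so my estimate holds to about 2 mm. The jaws straddle it. I'll descend, correct the tilt and grip.

```bash
python3 -m inch '{"translation":[[0.01,0.02,-0.4],[0.01,0.02,-0.8],[0.01,0.02,-0.8]],"rot":[[-0.013,0.002,-0.05],[-0.013,0.002,-0.05],[-0.013,0.002,-0.05]],"jaw":[60,60,60]}'
python3 -m inch '{"translation":[[0,0,-0.35],[0,0,-0.76],[0,0,-0.76],[0,0,-0.76]],"rot":[[0,0,0],[0,0,0],[0,0,0],[0,0,0]],"jaw":[60,60,60,60]}'
python3 - <<'E'
from h import *
import cv2
s=r.read_state();im=eyes.camera("wrist");cv2.imwrite("pics/w2.png",im)
print(s["ee_pos"],s["eef_rot"],proj("wrist",[.503,.3225,.093],s))
E
```

```text
time: 3.35
ee_pos: [0.5015, 0.3173, 0.1477]
eef_rot: [0.994, 0.106, -0.004, 0.002]
ft_force: [0.0, -0.1, -0.6]
width: 0.0596
time: 3.75
ee_pos: [0.5024, 0.317, 0.0737]
eef_rot: [0.994, 0.105, -0.003, 0.002]
ft_force: [0.2, 0.1, 1.4]
width: 0.0595
[0.50244884 0.31701403 0.07374509] [ 0.99445121  0.10512988 -0.00316516  0.00211524] [303.52053014 329.19086481]
```

View pics/w2.png

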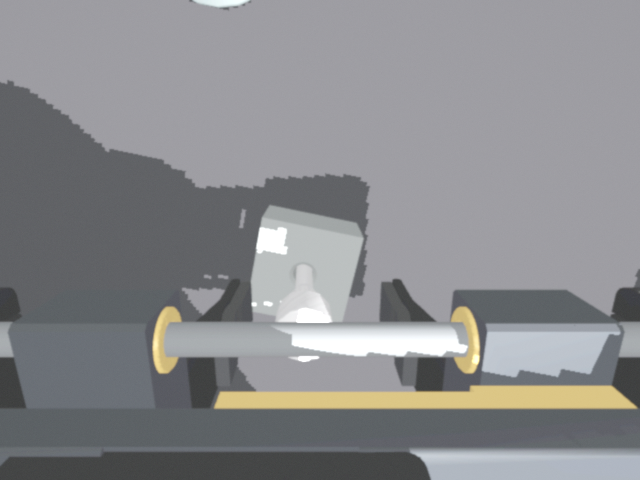

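The pin column is 304, which matches the prediction of 303.5, so the jaws are about 5 mm short in y. I'll shift +5 mm, grip and lift.

```bash
python3 -m inch '{"translation":[[0,0.05,0.02],[0,0.05,0.02],[0,0.05,0.02],[0,0.05,0.02],[0,0.05,0.02],[0,0.05,0.02],[0,0.05,0.02]],"rot":[[0,0,0],[0,0,0],[0,0,0],[0,0,0],[0,0,0],[0,0,0],[0,0,0]],"jaw":[60,35,15,15,15,15,15]}' 25
python3 -m inch '{"translation":[[0,0,0.3],[0,0,0.6],[0,0,1],[0,0,1]],"rot":[[0,0,0],[0,0,0],[0,0,0],[0,0,0]],"jaw":[15,15,15,15]}'
python3 - <<'E'
from h import *
import cv2
s=r.read_state();im=eyes.camera("wrist");cv2.imwrite("pics/w3.png",im)
print(s["ee_pos"],s["eef_rot"],s["width"])
E
```

```text
time: 4.5
ee_pos: [0.5029, 0.3227, 0.0766]
eef_rot: [0.994, 0.105, -0.002, 0.002]
ft_force: [-0.2, 0.3, 0.2]
width: 0.0231
time: 4.9
ee_pos: [0.5046, 0.3245, 0.1819]
eef_rot: [0.994, 0.105, 0.001, 0.0]
ft_force: [-0.4, 0.7, 0.0]
width: 0.0235
[0.50460576 0.32454908 0.18188333] [9.94437733e-01 1.05319856e-01 1.14984783e-03 1.24318385e-05] 0.023466427252110837
```

View pics/w3.png

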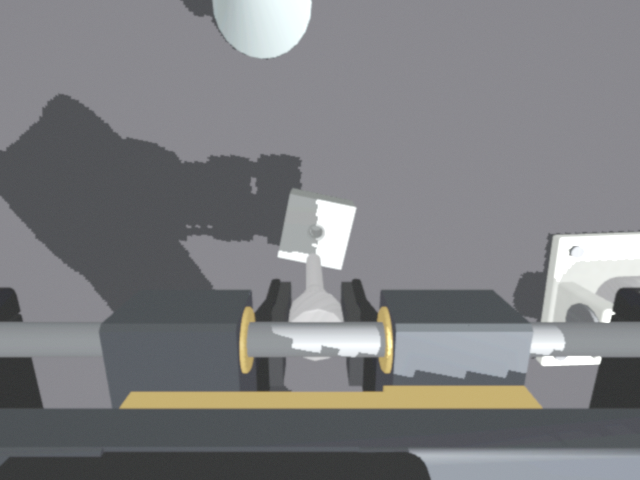

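Pin held (opening 23.5 mm). The shank tip shows at about (314,255) and the empty rest hole at (317,231). I'll use those to check the pin's offset in the tool frame.

```bash
python3 - <<'E'
from h import *
s=r.read_state();Q=R.from_quat(s["eef_rot"]).as_matrix()
for dx in(-.003,0,.003):
  print(dx,[proj("wrist",s["ee_pos"]+Q@[dx,0,z],s).round(1) for z in(.0726,.02)])
print("rest hole",ray("wrist",(317,231),.034,s))
print("edges",[proj("wrist",[.503,.3215,.034],s)])
E
for i in 1 2 3; do python3 -m inch '{"translation":[[0.02,-0.5,0.05],[0.04,-1,0.09],[0.04,-1,0.09]],"rot":[[0,0,0],[0,0,0],[0,0,0]],"jaw":[15,15,15]}'; done
python3 -m inch '{"translation":[[0,-0.5,0.2],[0,-0.7,0.3],[0,-0.7,0.3],[0,-0.7,0.3]],"rot":[[0,0,0],[0,0,0],[0,0,0],[0,0,0]],"jaw":[15,15,15,15]}'
python3 - <<'E'
from h import *
import cv2
s=r.read_state();im=eyes.camera("wrist");cv2.imwrite("pics/w4.png",im)
print(s["ee_pos"],s["eef_rot"],s["width"],proj("wrist",[.5224,-.092,.108],s))
g=R.from_euler('z',.216).as_matrix()@np.diag([1,-1,-1]);print((R.from_matrix(g)*R.from_quat(s["eef_rot"]).inv()).as_rotvec()/np.radians(60))
E
```

```text
-0.003 [array([316.2, 263. ]), array([316.4, 298. ])]
0 [array([316.2, 258.5]), array([316.4, 292.4])]
0.003 [array([316.2, 253.9]), array([316.4, 286.7])]
rest hole [0.50323294 0.32249318 0.034     ]
edges [array([318.13172965, 231.51657697])]
time: 5.25
ee_pos: [0.5095, 0.2153, 0.1868]
eef_rot: [0.995, 0.1, -0.001, 0.003]
ft_force: [0.0, -0.1, -0.9]
width: 0.0234
time: 5.55
ee_pos: [0.5138, 0.1083, 0.1946]
eef_rot: [0.995, 0.096, -0.002, 0.005]
ft_force: [0.3, -0.3, -2.6]
width: 0.0226
time: 5.85
ee_pos: [0.5176, 0.0013, 0.2025]
eef_rot: [0.996, 0.092, -0.003, 0.006]
ft_force: [-1.0, 1.0, -0.7]
width: 0.0228
time: 6.25
ee_pos: [0.5173, -0.0688, 0.2317]
eef_rot: [0.996, 0.091, -0.003, 0.006]
ft_force: [0.6, 0.1, -1.4]
width: 0.0232
[ 0.51732104 -0.06884674  0.23165281] [ 0.99579926  0.09132373 -0.00339434  0.00568155] 0.023190934616488044 [345.57823093 234.68558327]
[ 0.01148712 -0.0052756   0.03160168]
```

View pics/w4.png

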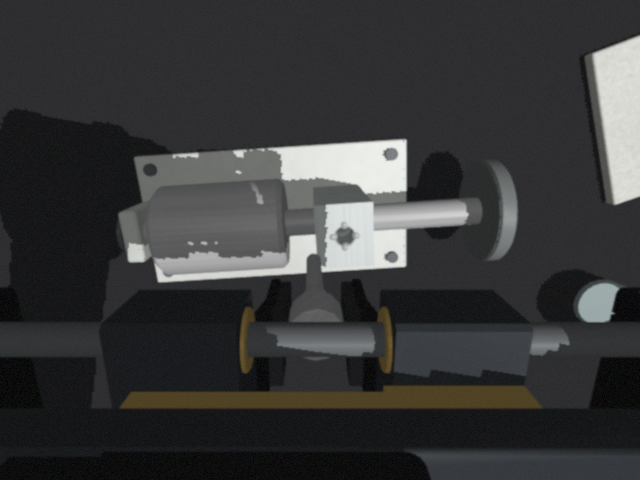

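The bore shows at (345,236) against a predicted (345.6,234.7), so the two agree to about 1 mm. The pin tip at (315,257) fits zero offset. I'll align over the bore with the tip about 10 mm above it.

```bash
python3 -m inch '{"translation":[[0.02,-0.12,-0.2],[0.047,-0.23,-0.4],[0.047,-0.23,-0.4],[0.047,-0.23,-0.4]],"rot":[[0.011,-0.005,0.032],[0.011,-0.005,0.032],[0.011,-0.005,0.032],[0.011,-0.005,0.032]],"jaw":[15,15,15,15]}'
python3 - <<'E'
from h import *
import cv2
s=r.read_state();im=eyes.camera("wrist");cv2.imwrite("pics/w5.png",im[200:400,200:440].repeat(3,0).repeat(3,1))
Q=R.from_quat(s["eef_rot"]).as_matrix()
print(s["ee_pos"],s["eef_rot"],s["ft_force"],"bore",proj("wrist",[.522,-.092,.108],s),"tip",proj("wrist",s["ee_pos"]+Q@[0,0,.0726],s),"tipworld",s["ee_pos"]+Q@[0,0,.0726])
g=R.from_euler('z',.216).as_matrix()@np.diag([1,-1,-1]);print((R.from_matrix(g)*R.from_quat(s["eef_rot"]).inv()).as_rotvec()/np.radians(60))
E
```

```text
time: 6.7
ee_pos: [0.5217, -0.0892, 0.1913]
eef_rot: [0.994, 0.11, -0.001, -0.0]
ft_force: [1.0, 1.0, -0.9]
width: 0.0229
[ 0.5217402  -0.08922415  0.19131733] [ 9.93969847e-01  1.09649278e-01 -8.74548515e-04 -4.63363955e-04] [ 1.02236527  0.98282096 -0.9030092 ] bore [320.55990996 253.58517966] tip [316.2378093  258.48194511] tipworld [ 0.5216066  -0.0891712   0.11871748]
[-0.00069977 -0.00175592 -0.00357191]
```

View pics/w5.png

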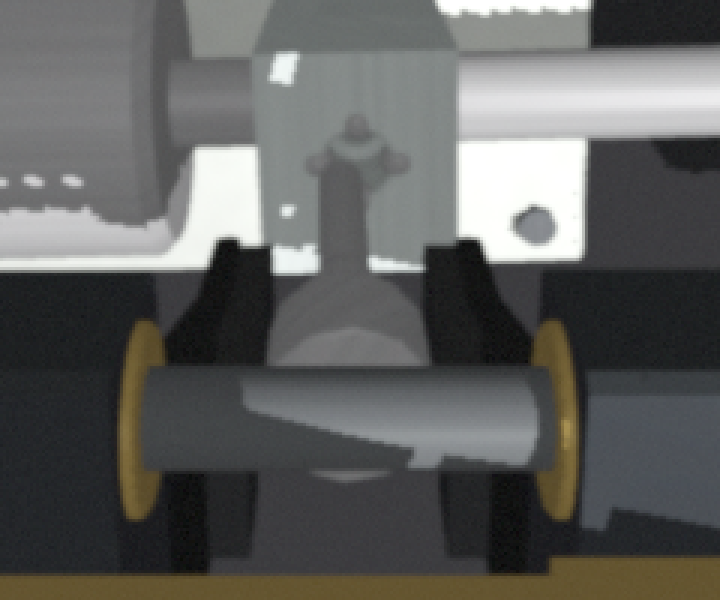

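The bore sits at about (319,254) and the tip at about (315,256), so the bore is 2.7 mm to the −y side. I'll correct that and lower gently.

```bash
python3 -m inch '{"translation":[[0,-0.027,0],[0,-0.027,-0.05],[0,-0.027,-0.12],[0,-0.027,-0.2],[0,-0.027,-0.26],[0,-0.027,-0.26]],"rot":[[0,0,0],[0,0,0],[0,0,0],[0,0,0],[0,0,0],[0,0,0]],"jaw":[15,15,15,15,15,15]}'
python3 -m inch '{"translation":[[0,0,-0.04],[0,0,-0.08],[0,0,-0.11],[0,0,-0.14],[0,0,-0.14]],"rot":[[0,0,0],[0,0,0],[0,0,0],[0,0,0],[0,0,0]],"jaw":[15,15,15,15,15]}'
```

```text
time: 7.35
ee_pos: [0.5216, -0.0919, 0.1648]
eef_rot: [0.994, 0.11, -0.001, -0.0]
ft_force: [0.2, -0.3, -1.3]
width: 0.023
time: 7.85
ee_pos: [0.5214, -0.092, 0.1504]
eef_rot: [0.994, 0.11, -0.001, -0.0]
ft_force: [0.9, -0.4, -2.2]
width: 0.0229
```

```bash
python3 -m inch '{"translation":[[0,0,-0.03],[0,0,-0.06],[0,0,-0.09],[0,0,-0.09]],"rot":[[0,0,0],[0,0,0],[0,0,0],[0,0,0]],"jaw":[15,15,15,15]}'
python3 -m inch '{"translation":[[0,0,-0.02],[0,0,-0.04],[0,0,-0.04]],"rot":[[0,0,0],[0,0,0],[0,0,0]],"jaw":[15,15,15]}'
```

```text
time: 8.25
ee_pos: [0.5213, -0.0921, 0.141]
eef_rot: [0.994, 0.11, -0.001, -0.0]
ft_force: [1.9, -1.4, -2.5]
width: 0.0229
time: 8.55
ee_pos: [0.5212, -0.0921, 0.1367]
eef_rot: [0.994, 0.11, -0.001, -0.001]
ft_force: [1.8, -1.3, -2.2]
width: 0.0228
```

The pin is in the guide, with little side force, at about shaft-top height. I'll release, raise the arm and check.

```bash
python3 -m inch '{"translation":[[0,0,0],[0,0,0],[0,0,0],[0,0,0],[0,0,0],[0,0,0]],"rot":[[0,0,0],[0,0,0],[0,0,0],[0,0,0],[0,0,0],[0,0,0]],"jaw":[30,60,60,60,60,60]}'
python3 -m inch '{"translation":[[0,0,0.2],[0.1,0,0.5],[0.14,-0.5,0.9],[0.28,-1,0.9],[0.28,-1,0.9],[0.28,-1,0.9]],"rot":[[0,0,0],[0,0,0],[0,0,0],[0,0,0],[0,0,0],[0,0,0]],"jaw":[60,60,60,60,60,60]}'
python3 - <<'E'
from h import *
import cv2
s=r.read_state();im=eyes.camera("wrist");cv2.imwrite("pics/w6.png",im);sc=eyes.camera("scene");cv2.imwrite("pics/s6.png",sc)
print(s["ee_pos"],s["eef_rot"],s["ft_force"])
for z in(.153,.144): print([proj(n,[.522,-.092,z],s) for n in("wrist","scene","top")])
y=np.array([-.2143,.9768,0]);b=np.array([.522,-.092,.0]);w=b-.13*y
print("wheel",w,"rim px",[proj("wrist",w+[0,0,.097]+k*y,s) for k in(-.007,.007)])
g=R.from_euler('z',.216).as_matrix()@np.diag([1,-1,-1]);print((R.from_matrix(g)*R.from_quat(s["eef_rot"]).inv()).as_rotvec()/np.radians(60))
c=sc[190:260,210:350]; out=np.zeros((480,1060//2*1+0,3),np.uint8)
cv2.imwrite("pics/v6.png",np.vstack([cv2.resize(im,(540,405)),cv2.resize(c,(540,190),interpolation=cv2.INTER_CUBIC)]))
E
```

```text
time: 9.15
ee_pos: [0.5213, -0.0921, 0.1367]
eef_rot: [0.994, 0.11, -0.001, -0.0]
ft_force: [-0.8, -0.5, 0.5]
width: 0.0576
time: 9.75
ee_pos: [0.549, -0.1951, 0.2264]
eef_rot: [0.994, 0.107, -0.002, -0.0]
ft_force: [0.6, 0.7, 0.5]
width: 0.0601
[ 0.54904986 -0.19513339  0.22642641] [ 9.94209535e-01  1.07446081e-01 -1.61805251e-03 -3.48252314e-04] [0.64484592 0.7102205  0.50692852]
[array([148.45121585, 264.35622715]), array([279.82059223, 197.8632793 ]), array([372.79958343, 254.55591558])]
[array([154.29559944, 259.74445974]), array([280.05732268, 200.63239057]), array([372.42577468, 255.30418833])]
wheel [ 0.549859 -0.218984  0.      ] rim px [array([355.49789995, 239.8839613 ]), array([337.47661475, 239.90450957])]
[-0.00032814 -0.00314394  0.00066072]
```

View pics/v6.png

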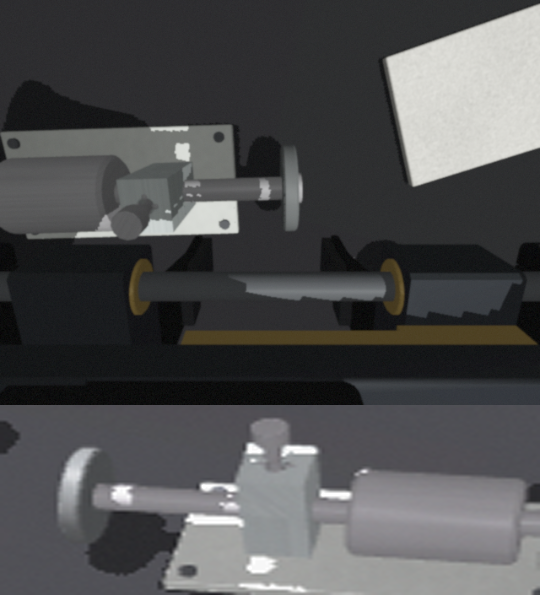

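The pin stands upright in the bore: its head is at (150,263) against a predicted (148,264) at 27 mm height. The wheel disc spans columns 335–353, about 1 mm closer to the block than I predicted. I'll approach the rim tilted by −0.5 rad, and make a drop detector from scene-camera template matching.

```bash
cat > chk.py <<'E'
from h import *
import cv2
s=r.read_state(); c=eyes.camera("scene"); a=cv2.imread("pics/s6.png")
Z=8
def up(i): return cv2.resize(cv2.cvtColor(i,cv2.COLOR_BGR2GRAY),None,fx=Z,fy=Z,interpolation=cv2.INTER_CUBIC)
t=up(a[194:206,270:290]); m=cv2.matchTemplate(up(c[184:216,262:298]),t,cv2.TM_CCOEFF_NORMED)
_,v,_,p=cv2.minMaxLoc(m)
print("pin shift px (drop 9mm = +2.8 row):",p[0]/Z-8,p[1]/Z-10,"score",round(v,3))
w=np.array([.5497,-.218,.052]);ys=np.array([-.2143,.9768,0]);ex=np.array([.9768,.2143,0])
d=s["ee_pos"]-w; Q=R.from_quat(s["eef_rot"]).as_matrix()
print("TCP rel wheel: along ex,shaft,z",np.round([d@ex,d@ys,d[2]],4),"theta",round(np.arctan2(d@ex,d[2]),3),"radius",round(np.hypot(d@ex,d[2]),4),"tilt",round(np.arctan2(-Q[:,2]@ex,-Q[2,2]),3),"w",round(s["width"],4),"t",s["time"],"F(ex,shaft,z)",np.round([s["ft_force"]@ex,s["ft_force"]@ys,s["ft_force"][2]],1))
def goal(th,rad,off=0):
    g=w+rad*(np.sin(th)*ex+np.array([0,0,np.cos(th)]))+off*ys
    G=R.from_rotvec(th*ys)*R.from_euler('z',.216)*R.from_matrix(np.diag([1.,-1,-1]))
    print("goal",th,rad,"tr",np.round((g-s["ee_pos"])*10,3).tolist(),"rot",np.round((G*R.from_quat(s["eef_rot"]).inv()).as_rotvec()/np.radians(60),3).tolist())
E
python3 -m inch '{"translation":[[-0.2,-0.2,0],[-0.39,-0.32,-0.1],[-0.39,-0.32,-0.4],[-0.39,-0.32,-0.8],[-0.39,-0.32,-1],[-0.39,-0.32,-1]],"rot":[[0.02,-0.12,0],[0.04,-0.24,0],[0.08,-0.36,0],[0.1,-0.466,0],[0.1,-0.466,0],[0.1,-0.466,0]],"jaw":[40,40,40,40,40,40]}' 4
python3 -c "
from chk import *
goal(-.5,.031)"
```

```text
time: 10.45
ee_pos: [0.5076, -0.2207, 0.1227]
eef_rot: [0.964, 0.107, 0.242, -0.028]
ft_force: [0.2, 0.6, 0.2]
width: 0.0403
pin shift px (drop 9mm = +2.8 row): 0.0 0.25 score 0.77
TCP rel wheel: along ex,shaft,z [-0.0417  0.0064  0.0707] theta -0.533 radius 0.0821 tilt -0.492 w 0.0403 t 10.45 F(ex,shaft,z) [0.3 0.6 0.2]
goal -0.5 0.031 tr [0.276, -0.004, -0.435] rot [-0.001, -0.008, -0.005]
```

```bash
python3 -m inch '{"translation":[[0.014,-0.06,0],[0.1,-0.04,-0.14],[0.2,-0.02,-0.3],[0.276,-0.004,-0.435],[0.276,-0.004,-0.435],[0.276,-0.004,-0.435]],"rot":[[0,-0.008,-0.005],[0,-0.008,-0.005],[0,-0.008,-0.005],[0,-0.008,-0.005],[0,-0.008,-0.005],[0,-0.008,-0.005]],"jaw":[40,40,40,40,40,40]}'
python3 - <<'E'
from chk import *
goal(-.5,.031)
cv2.imwrite("pics/w7.png",eyes.camera("wrist"))
E
```

```text
time: 11.1
ee_pos: [0.5383, -0.2217, 0.0833]
eef_rot: [0.963, 0.106, 0.248, -0.026]
ft_force: [-0.1, 0.3, -0.2]
width: 0.0399
pin shift px (drop 9mm = +2.8 row): 0.0 0.25 score 0.685
TCP rel wheel: along ex,shaft,z [-0.0119 -0.0012  0.0313] theta -0.365 radius 0.0335 tilt -0.504 w 0.0399 t 11.1 F(ex,shaft,z) [ 0.   0.4 -0.2]
goal -0.5 0.031 tr [-0.031, 0.005, -0.041] rot [0.002, 0.004, -0.002]
```

View pics/w7.png

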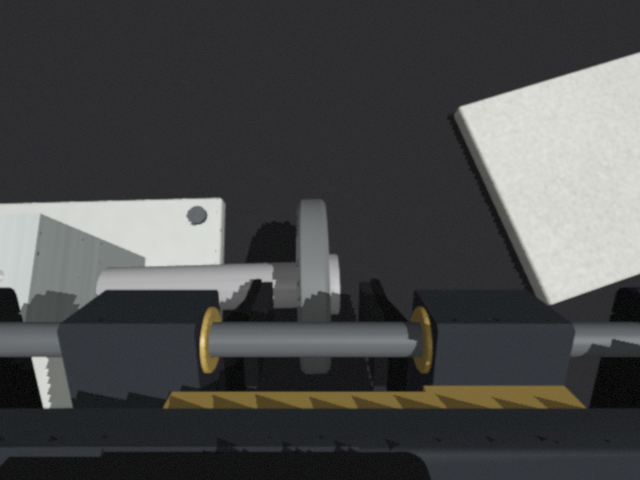

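The disc is centred between the fingers (column 314, fingers at 260 and 370). I'll settle on the radius, pinch gently and generate the arc numbers.

```bash
python3 -m inch '{"translation":[[-0.031,0.005,-0.041],[-0.031,0.005,-0.041],[-0.031,0.005,-0.041],[-0.031,0.005,-0.041],[-0.031,0.005,-0.041],[-0.031,0.005,-0.041],[-0.031,0.005,-0.041],[-0.031,0.005,-0.041]],"rot":[[0,0,0],[0,0,0],[0,0,0],[0,0,0],[0,0,0],[0,0,0],[0,0,0],[0,0,0]],"jaw":[40,8,8,8,8,8,8,8]}' 4
python3 - <<'E'
from chk import *
for k in range(1,11): goal(-.5+.1*k,.031)
E
```

```text
time: 12.0
ee_pos: [0.5349, -0.222, 0.0794]
eef_rot: [0.963, 0.105, 0.248, -0.025]
ft_force: [0.3, -0.8, -0.8]
width: 0.0146
pin shift px (drop 9mm = +2.8 row): 0.125 0.375 score 0.702
TCP rel wheel: along ex,shaft,z [-0.0153 -0.0007  0.0274] theta -0.511 radius 0.0314 tilt -0.504 w 0.0146 t 12.0 F(ex,shaft,z) [ 0.1 -0.9 -0.8]
goal -0.4 0.031 tr [0.03, 0.014, 0.012] rot [-0.018, 0.097, -0.001]
goal -0.3 0.031 tr [0.059, 0.02, 0.022] rot [-0.039, 0.191, -0.001]
goal -0.19999999999999996 0.031 tr [0.088, 0.026, 0.03] rot [-0.059, 0.284, -0.001]
goal -0.09999999999999998 0.031 tr [0.118, 0.033, 0.035] rot [-0.08, 0.377, -0.001]
goal 0.0 0.031 tr [0.148, 0.04, 0.036] rot [-0.1, 0.471, -0.001]
goal 0.10000000000000009 0.031 tr [0.179, 0.046, 0.035] rot [-0.121, 0.564, -0.001]
goal 0.20000000000000007 0.031 tr [0.209, 0.053, 0.03] rot [-0.141, 0.657, -0.002]
goal 0.30000000000000004 0.031 tr [0.238, 0.059, 0.022] rot [-0.162, 0.75, -0.002]
goal 0.4 0.031 tr [0.266, 0.065, 0.012] rot [-0.182, 0.844, -0.002]
goal 0.5 0.031 tr [0.294, 0.071, -0.002] rot [-0.203, 0.937, -0.002]
```

```bash
python3 -m inch '{"translation":[[0.015,0.003,0.006],[0.03,0.007,0.012],[0.045,0.01,0.017],[0.059,0.013,0.022],[0.074,0.016,0.026],[0.088,0.019,0.03],[0.103,0.022,0.033],[0.118,0.026,0.035],[0.133,0.029,0.036],[0.148,0.033,0.036],[0.148,0.033,0.036]],"rot":[[-0.009,0.048,0],[-0.018,0.097,0],[-0.029,0.144,0],[-0.039,0.191,0],[-0.049,0.238,0],[-0.059,0.284,0],[-0.069,0.331,0],[-0.08,0.377,0],[-0.09,0.424,0],[-0.1,0.471,0],[-0.1,0.471,0]],"jaw":[8,8,8,8,8,8,8,8,8,8,8]}'
python3 -c "
from chk import *
for k in range(1,6): goal(.1*k,.031,-.0007)
cv2.imwrite('pics/s8.png',c[150:270,200:360])"
```

```text
time: 13.15
ee_pos: [0.5505, -0.218, 0.083]
eef_rot: [0.994, 0.109, -0.001, -0.0]
ft_force: [-0.6, 1.2, 4.2]
width: 0.0143
pin shift px (drop 9mm = +2.8 row): 0.375 0.625 score 0.868
TCP rel wheel: along ex,shaft,z [ 0.0008 -0.0002  0.031 ] theta 0.025 radius 0.031 tilt 0.001 w 0.0143 t 13.15 F(ex,shaft,z) [-0.3  1.3  4.2]
goal 0.1 0.031 tr [0.024, 0.0, -0.002] rot [-0.021, 0.092, -0.003]
goal 0.2 0.031 tr [0.054, 0.007, -0.006] rot [-0.041, 0.185, -0.003]
goal 0.30000000000000004 0.031 tr [0.083, 0.013, -0.014] rot [-0.062, 0.278, -0.003]
goal 0.4 0.031 tr [0.111, 0.019, -0.025] rot [-0.083, 0.372, -0.003]
goal 0.5 0.031 tr [0.139, 0.025, -0.038] rot [-0.103, 0.465, -0.003]
```

```bash
python3 -m inch '{"translation":[[0.01,0,-0.001],[0.024,0,-0.002],[0.039,0.003,-0.004],[0.054,0.007,-0.006],[0.068,0.01,-0.01],[0.083,0.013,-0.014]],"rot":[[-0.01,0.046,0],[-0.021,0.092,0],[-0.031,0.139,0],[-0.041,0.185,0],[-0.052,0.232,0],[-0.062,0.278,0]],"jaw":[8,8,8,8,8,8]}' 5
python3 -c "
from chk import *
for k in range(4,8): goal(.1*k,.031,-.0007)"
```

```text
time: 13.8
ee_pos: [0.5586, -0.2161, 0.0821]
eef_rot: [0.983, 0.108, -0.148, 0.015]
ft_force: [-1.9, 3.2, 6.1]
width: 0.0144
pin shift px (drop 9mm = +2.8 row): 0.125 0.125 score 0.812
TCP rel wheel: along ex,shaft,z [ 0.009  -0.0001  0.0301] theta 0.292 radius 0.0314 tilt 0.298 w 0.0144 t 13.8 F(ex,shaft,z) [-1.2  3.5  6.1]
goal 0.4 0.031 tr [0.031, 0.0, -0.015] rot [-0.023, 0.095, -0.002]
goal 0.5 0.031 tr [0.058, 0.006, -0.029] rot [-0.044, 0.188, -0.002]
goal 0.6000000000000001 0.031 tr [0.084, 0.012, -0.045] rot [-0.064, 0.281, -0.002]
goal 0.7000000000000001 0.031 tr [0.108, 0.017, -0.064] rot [-0.085, 0.375, -0.002]
```

```bash
python3 -m inch '{"translation":[[0.015,0,-0.008],[0.031,0,-0.015],[0.045,0.003,-0.022],[0.058,0.006,-0.029],[0.071,0.009,-0.037],[0.084,0.012,-0.045],[0.096,0.014,-0.055],[0.108,0.017,-0.064]],"rot":[[-0.012,0.048,0],[-0.023,0.095,0],[-0.034,0.142,0],[-0.044,0.188,0],[-0.054,0.234,0],[-0.064,0.281,0],[-0.075,0.328,0],[-0.085,0.375,0]],"jaw":[8,8,8,8,8,8,8,8]}' 5
python3 -c "
from chk import *
for k in (.4,.2,0,-.2,-.4,-.6,-.7): goal(k,.031,-.0007)"
```

```text
time: 14.65
ee_pos: [0.5701, -0.2132, 0.0754]
eef_rot: [0.933, 0.104, -0.342, 0.036]
ft_force: [0.0, 4.8, 6.0]
width: 0.0145
pin shift px (drop 9mm = +2.8 row): 0.125 0.875 score 0.749
TCP rel wheel: along ex,shaft,z [0.0209 0.0003 0.0234] theta 0.731 radius 0.0314 tilt 0.703 w 0.0145 t 14.65 F(ex,shaft,z) [1.  4.7 6. ]
goal 0.4 0.031 tr [-0.085, -0.029, 0.052] rot [0.06, -0.283, -0.004]
goal 0.2 0.031 tr [-0.142, -0.042, 0.07] rot [0.101, -0.469, -0.004]
goal 0 0.031 tr [-0.202, -0.055, 0.076] rot [0.142, -0.656, -0.005]
goal -0.2 0.031 tr [-0.263, -0.068, 0.07] rot [0.184, -0.842, -0.005]
goal -0.4 0.031 tr [-0.32, -0.081, 0.052] rot [0.225, -1.029, -0.005]
goal -0.6 0.031 tr [-0.373, -0.092, 0.022] rot [0.266, -1.215, -0.005]
goal -0.7 0.031 tr [-0.398, -0.098, 0.004] rot [0.287, -1.309, -0.005]
```

```bash
python3 -m inch '{"translation":[[0,0,0],[0,0,0],[0,0,0]],"rot":[[0,0,0],[0,0,0],[0,0,0]],"jaw":[38,38,38]}' 5
python3 -c "
from chk import *
goal(0,.031)"
python3 -m inch '{"translation":[[-0.043,-0.012,0.03],[-0.085,-0.029,0.052],[-0.142,-0.042,0.07],[-0.202,-0.055,0.076],[-0.202,-0.055,0.076]],"rot":[[0.03,-0.14,0],[0.06,-0.283,0],[0.101,-0.469,0],[0.142,-0.656,0],[0.142,-0.656,0]],"jaw":[38,38,38,38,38]}'
python3 -c "
from chk import *
cv2.imwrite('pics/s9.png',c)
for k in (-.2,-.4,-.6,-.7): goal(k,.031)"
```

```text
time: 15.0
ee_pos: [0.5696, -0.2136, 0.0738]
eef_rot: [0.933, 0.104, -0.344, 0.037]
ft_force: [0.1, -0.4, -0.2]
width: 0.0308
pin shift px (drop 9mm = +2.8 row): -0.125 1.5 score 0.706
TCP rel wheel: along ex,shaft,z [ 0.0204 -0.      0.0218] theta 0.752 radius 0.0299 tilt 0.706 w 0.0308 t 15.0 F(ex,shaft,z) [ 0.  -0.4 -0.2]
goal 0 0.031 tr [-0.199, -0.044, 0.092] rot [0.143, -0.659, -0.005]
time: 15.55
ee_pos: [0.5479, -0.2216, 0.083]
eef_rot: [0.994, 0.108, 0.002, 0.003]
ft_force: [-0.5, 0.2, -0.4]
width: 0.0378
pin shift px (drop 9mm = +2.8 row): 0.375 1.0 score 0.74
TCP rel wheel: along ex,shaft,z [-0.0025 -0.0031  0.031 ] theta -0.081 radius 0.0311 tilt -0.003 w 0.0378 t 15.55 F(ex,shaft,z) [-0.4  0.3 -0.4]
goal -0.2 0.031 tr [-0.042, 0.023, -0.006] rot [0.046, -0.183, -0.0]
goal -0.4 0.031 tr [-0.1, 0.01, -0.024] rot [0.087, -0.369, 0.0]
goal -0.6 0.031 tr [-0.153, -0.002, -0.054] rot [0.128, -0.556, 0.001]
goal -0.7 0.031 tr [-0.177, -0.007, -0.073] rot [0.149, -0.649, 0.001]
```

```bash
python3 -m inch '{"translation":[[-0.02,0.023,-0.003],[-0.042,0.023,-0.006],[-0.1,0.01,-0.024],[-0.153,-0.002,-0.054],[-0.177,-0.007,-0.073],[-0.177,-0.007,-0.073],[-0.177,-0.007,-0.073]],"rot":[[0.023,-0.09,0],[0.046,-0.183,0],[0.087,-0.369,0],[0.128,-0.556,0],[0.149,-0.649,0],[0.149,-0.649,0],[0.149,-0.649,0]],"jaw":[38,38,38,38,38,38,38]}'
python3 -m inch '{"translation":[[0,0,0],[0,0,0],[0,0,0],[0,0,0],[0,0,0],[0,0,0]],"rot":[[0,0,0],[0,0,0],[0,0,0],[0,0,0],[0,0,0],[0,0,0]],"jaw":[8,8,8,8,8,8]}' 5
python3 -c "
from chk import *
cv2.imwrite('pics/s10.png',c)
for k in range(-6,3): goal(k/10,.0315)"
```

```text
time: 16.3
ee_pos: [0.5285, -0.2237, 0.0755]
eef_rot: [0.933, 0.1, 0.343, -0.038]
ft_force: [0.8, -0.4, 0.0]
width: 0.0378
time: 16.9
ee_pos: [0.5297, -0.2233, 0.0762]
eef_rot: [0.933, 0.1, 0.343, -0.037]
ft_force: [7.1, -1.1, -3.0]
width: 0.0141
pin shift px (drop 9mm = +2.8 row): 0.375 0.875 score 0.666
TCP rel wheel: along ex,shaft,z [-0.0207 -0.0009  0.0242] theta -0.707 radius 0.0318 tilt -0.705 w 0.0141 t 16.9 F(ex,shaft,z) [ 6.7 -2.6 -3. ]
goal -0.6 0.0315 tr [0.026, 0.015, 0.018] rot [-0.022, 0.098, 0.001]
goal -0.5 0.0315 tr [0.053, 0.021, 0.035] rot [-0.043, 0.191, 0.001]
goal -0.4 0.0315 tr [0.08, 0.027, 0.048] rot [-0.063, 0.285, 0.001]
goal -0.3 0.0315 tr [0.109, 0.033, 0.059] rot [-0.084, 0.378, 0.001]
goal -0.2 0.0315 tr [0.139, 0.039, 0.067] rot [-0.104, 0.471, 0.001]
goal -0.1 0.0315 tr [0.169, 0.046, 0.072] rot [-0.124, 0.565, 0.001]
goal 0.0 0.0315 tr [0.2, 0.053, 0.073] rot [-0.145, 0.658, 0.001]
goal 0.1 0.0315 tr [0.231, 0.06, 0.072] rot [-0.165, 0.751, 0.001]
goal 0.2 0.0315 tr [0.261, 0.066, 0.067] rot [-0.186, 0.844, 0.002]
```

```bash
python3 -m inch '{"translation":[[0.013,0.003,0.009],[0.026,0.006,0.018],[0.04,0.009,0.027],[0.053,0.012,0.035],[0.066,0.015,0.042],[0.08,0.018,0.048],[0.095,0.021,0.054],[0.109,0.024,0.059],[0.124,0.027,0.063],[0.139,0.03,0.067],[0.154,0.033,0.07],[0.169,0.037,0.072]],"rot":[[-0.011,0.049,0],[-0.022,0.098,0],[-0.032,0.144,0],[-0.043,0.191,0],[-0.053,0.238,0],[-0.063,0.285,0],[-0.073,0.331,0],[-0.084,0.378,0],[-0.094,0.425,0],[-0.104,0.471,0],[-0.114,0.518,0],[-0.124,0.565,0]],"jaw":[8,8,8,8,8,8,8,8,8,8,8,8]}' 5
python3 -c "
from chk import *
cv2.imwrite('pics/s11.png',c)
for k in range(0,8): goal(k/10,.0315,-.0005)"
```

```text
time: 18.15
ee_pos: [0.545, -0.2195, 0.0828]
eef_rot: [0.993, 0.107, 0.046, -0.005]
ft_force: [-5.9, 1.0, 0.4]
width: 0.0144
pin shift px (drop 9mm = +2.8 row): 0.375 1.0 score 0.751
TCP rel wheel: along ex,shaft,z [-0.0049 -0.0004  0.0308] theta -0.157 radius 0.0312 tilt -0.093 w 0.0144 t 18.15 F(ex,shaft,z) [-5.5  2.2  0.4]
goal 0.0 0.0315 tr [0.048, 0.01, 0.007] rot [-0.019, 0.087, 0.002]
goal 0.1 0.0315 tr [0.078, 0.016, 0.006] rot [-0.04, 0.18, 0.002]
goal 0.2 0.0315 tr [0.109, 0.023, 0.001] rot [-0.06, 0.274, 0.002]
goal 0.3 0.0315 tr [0.139, 0.03, -0.007] rot [-0.08, 0.367, 0.002]
goal 0.4 0.0315 tr [0.168, 0.036, -0.018] rot [-0.101, 0.46, 0.002]
goal 0.5 0.0315 tr [0.195, 0.042, -0.031] rot [-0.121, 0.554, 0.002]
goal 0.6 0.0315 tr [0.221, 0.048, -0.048] rot [-0.142, 0.647, 0.002]
goal 0.7 0.0315 tr [0.246, 0.053, -0.067] rot [-0.162, 0.74, 0.002]
```

Tangential force has risen to 5.5 N and the TCP lags its tilt, so the wheel may be blocked. I'll check the pin in a montage.

Run:
```python
import cv2,numpy as np
L=[cv2.imread(f"pics/s{k}.png")[180:250,225:315] for k in(6,9,10,11)]
L=[cv2.resize(l,(390,303),interpolation=cv2.INTER_CUBIC) for l in L]
cv2.imwrite("pics/m1.png",np.vstack([np.hstack(L[:2]),np.hstack(L[2:])])[:600])
```

```text
(no output)
```

View pics/m1.png

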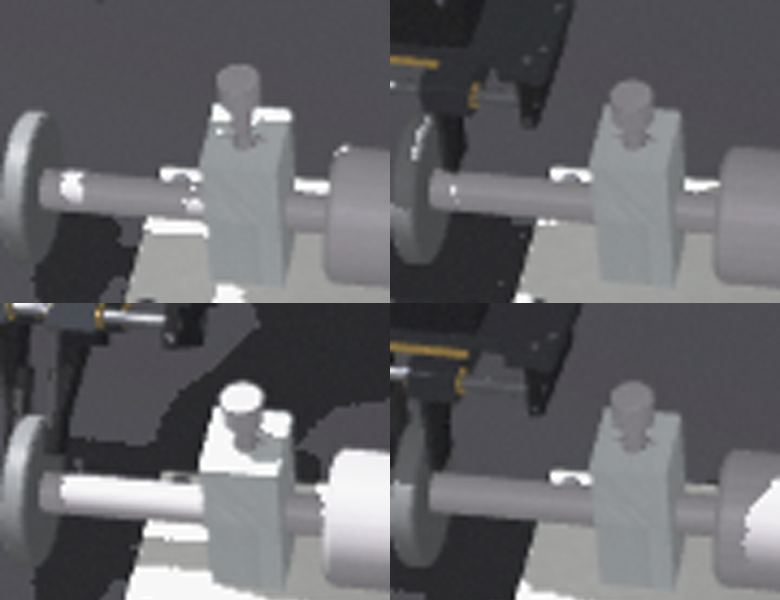

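The top-left frame is before turning. In the other three the head sits about 3.5 px (9 mm) lower on the block, so the pin has dropped and the wheel is blocked. I'll back off about 0.2 rad to the middle of the play, then let go.

```bash
python3 -c "
from chk import *
goal(-.25,.0315,-.0005);goal(-.35,.0315,-.0005)"
```

```text
pin shift px (drop 9mm = +2.8 row): 0.375 1.0 score 0.752
TCP rel wheel: along ex,shaft,z [-0.0036 -0.0004  0.031 ] theta -0.115 radius 0.0312 tilt -0.092 w 0.0145 t 18.2 F(ex,shaft,z) [-7.5 -1.7  1.3]
goal -0.25 0.0315 tr [-0.041, -0.01, -0.005] rot [0.033, -0.147, 0.0]
goal -0.35 0.0315 tr [-0.07, -0.017, -0.014] rot [0.053, -0.241, 0.0]
```

```bash
python3 -m inch '{"translation":[[-0.02,-0.005,-0.002],[-0.041,-0.01,-0.005],[-0.052,-0.013,-0.008],[-0.065,-0.016,-0.012],[-0.065,-0.016,-0.012]],"rot":[[0.016,-0.07,0],[0.033,-0.147,0],[0.042,-0.185,0],[0.049,-0.222,0],[0.049,-0.222,0]],"jaw":[8,8,8,8,8]}' 5
python3 -m inch '{"translation":[[0,0,0],[0,0,0],[0,0,0],[0,0,0]],"rot":[[0,0,0],[0,0,0],[0,0,0],[0,0,0]],"jaw":[40,40,40,40]}' 5
python3 -m inch '{"translation":[[-0.08,-0.02,0.25],[-0.17,-0.04,0.5],[-0.26,-0.06,0.8],[-0.26,0.2,1],[-0.26,0.5,1],[-0.26,0.5,1]],"rot":[[0,0,0],[0,0,0],[0,0,0],[-0.04,0.17,0],[-0.067,0.31,0],[-0.067,0.31,0]],"jaw":[40,40,40,20,5,0]}' 20
python3 - <<'E'
from chk import *
w[:]=[.522,-.092,0]
goal(0,.19)
cv2.imwrite("pics/s12.png",c);cv2.imwrite("pics/w12.png",eyes.camera("wrist"))
E
```

```text
time: 18.75
ee_pos: [0.5392, -0.2209, 0.0815]
eef_rot: [0.98, 0.106, 0.166, -0.018]
ft_force: [1.3, -1.1, -5.1]
width: 0.0144
time: 19.15
ee_pos: [0.5395, -0.2207, 0.0816]
eef_rot: [0.98, 0.106, 0.166, -0.018]
ft_force: [0.0, -0.9, 0.2]
width: 0.0367
time: 19.75
ee_pos: [0.5164, -0.1651, 0.1834]
eef_rot: [0.994, 0.111, 0.0, 0.0]
ft_force: [0.7, 0.8, -0.5]
width: 0.0234
pin shift px (drop 9mm = +2.8 row): 0.375 1.0 score 0.74
TCP rel wheel: along ex,shaft,z [-0.0212  0.0588  0.1314] theta -0.16 radius 0.1331 tilt -0.001 w 0.0234 t 19.75 F(ex,shaft,z) [ 0.9  0.7 -0.5]
goal 0 0.19 tr [0.056, 0.731, 0.066] rot [0.0, 0.001, -0.006]
```

```bash
python3 -m inch '{"translation":[[0.03,0.4,0.066],[0.052,0.73,0.066],[0.052,0.73,0.066],[0.052,0.73,0.066],[0.052,0.73,0.066],[0.052,0.73,0.066]],"rot":[[0,0,0],[0,0,0],[0,0,0],[0,0,0],[0,0,0],[0,0,0]],"jaw":[0,0,0,0,0,0]}' 30
python3 - <<'E'
from chk import *
w[:]=[.5213,-.092,0]
goal(0,.16)
E
```

```text
time: 20.45
ee_pos: [0.5197, -0.0976, 0.1879]
eef_rot: [0.994, 0.108, 0.001, -0.001]
ft_force: [0.0, -0.4, -0.4]
width: 0.0006
pin shift px (drop 9mm = +2.8 row): 0.625 0.125 score 0.56
TCP rel wheel: along ex,shaft,z [-0.0035  0.1241  0.1359] theta -0.026 radius 0.136 tilt -0.002 w 0.0006 t 20.45 F(ex,shaft,z) [-0.  -0.4 -0.4]
goal 0 0.16 tr [0.016, 0.056, -0.279] rot [-0.001, 0.002, -0.0]
```

```bash
python3 -m inch '{"translation":[[0.016,0.056,0],[0.016,0.056,-0.15],[0.016,0.056,-0.27],[0.016,0.056,-0.27]],"rot":[[0,0,0],[0,0,0],[0,0,0],[0,0,0]],"jaw":[0,0,0,0]}' 30
python3 -m inch '{"translation":[[0,0,-0.02],[0,0,-0.04],[0,0,-0.06],[0,0,-0.06]],"rot":[[0,0,0],[0,0,0],[0,0,0],[0,0,0]],"jaw":[0,0,0,0]}'
python3 -m inch '{"translation":[[0,0,-0.02],[0,0,-0.04],[0,0,-0.04],[0,0,-0.04]],"rot":[[0,0,0],[0,0,0],[0,0,0],[0,0,0]],"jaw":[0,0,0,0]}'
```

```text
time: 20.9
ee_pos: [0.5199, -0.0915, 0.1583]
eef_rot: [0.994, 0.108, -0.001, -0.001]
ft_force: [-0.1, -0.5, -1.0]
width: 0.0008
time: 21.3
ee_pos: [0.5201, -0.0916, 0.1525]
eef_rot: [0.994, 0.108, -0.001, -0.001]
ft_force: [-0.9, -1.0, 0.2]
width: 0.0005
time: 21.7
ee_pos: [0.52, -0.0916, 0.1483]
eef_rot: [0.994, 0.108, -0.001, -0.001]
ft_force: [0.5, -0.2, 0.4]
width: 0.0005
```

```bash
python3 -m inch '{"translation":[[0.01,0,-0.02],[0.01,0,-0.03],[0.01,0,-0.03]],"rot":[[0,0,0],[0,0,0],[0,0,0]],"jaw":[0,0,0]}' 30
python3 -m inch '{"translation":[[0,0,-0.02],[0,0,-0.03],[0,0,-0.03]],"rot":[[0,0,0],[0,0,0],[0,0,0]],"jaw":[0,0,0]}'
python3 - <<'E'
from h import *
import cv2
s=r.read_state();a=eyes.camera("scene")[170:240,235:325];b=eyes.camera("wrist")[150:450,170:470]
cv2.imwrite("pics/m2.png",np.hstack([cv2.resize(a,(400,311),interpolation=cv2.INTER_CUBIC),cv2.resize(b,(311,311))]))
E
```

```text
time: 22.0
ee_pos: [0.521, -0.0915, 0.1451]
eef_rot: [0.994, 0.108, -0.001, -0.001]
ft_force: [-1.5, -0.2, 1.4]
width: 0.0004
time: 22.3
ee_pos: [0.5209, -0.0915, 0.142]
eef_rot: [0.994, 0.108, -0.001, -0.001]
ft_force: [-0.8, 0.2, 1.4]
width: 0.0005
```

```bash
python3 -m inch '{"translation":[[0,0,-0.01],[0,0,-0.02],[0,0,-0.02]],"rot":[[0,0,0],[0,0,0],[0,0,0]],"jaw":[0,0,0]}'
python3 -m inch '{"translation":[[0,0,-0.01],[0,0,-0.02],[0,0,-0.02]],"rot":[[0,0,0],[0,0,0],[0,0,0]],"jaw":[0,0,0]}'
```

```text
time: 22.7
ee_pos: [0.5208, -0.0914, 0.1399]
eef_rot: [0.994, 0.108, -0.001, -0.001]
ft_force: [-1.2, 0.5, 2.1]
width: 0.0008
time: 23.0
ee_pos: [0.5206, -0.0913, 0.1383]
eef_rot: [0.994, 0.108, -0.001, -0.001]
ft_force: [-5.2, 0.8, 8.4]
width: 0.0004
```

View pics/m2.png

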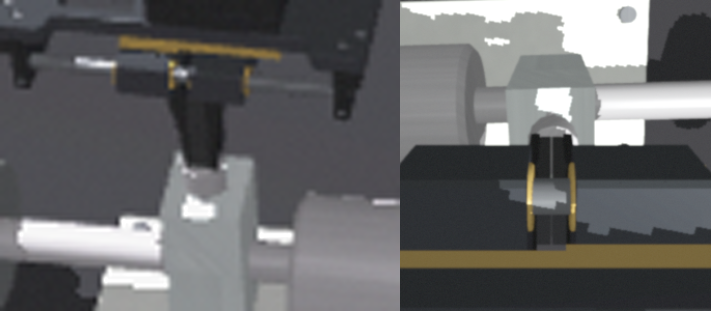

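The fingers sit over the head, laterally centred, and contact force is building (8 N). I'll keep pushing in small steps.

```bash
python3 -m inch '{"translation":[[0.005,0,-0.02],[0.01,0,-0.03],[0.01,0,-0.03]],"rot":[[0,0,0],[0,0,0],[0,0,0]],"jaw":[0,0,0]}'
python3 -m inch '{"translation":[[0,0,-0.02],[0,0,-0.03],[0,0,-0.03]],"rot":[[0,0,0],[0,0,0],[0,0,0]],"jaw":[0,0,0]}'
```

```text
time: 23.3
ee_pos: [0.5212, -0.0913, 0.1378]
eef_rot: [0.994, 0.108, -0.002, -0.001]
ft_force: [-17.3, 2.4, 32.7]
width: 0.0006
time: 23.6
ee_pos: [0.5211, -0.0912, 0.1378]
eef_rot: [0.994, 0.108, -0.002, -0.0]
ft_force: [-17.2, 1.9, 34.7]
width: 0.0003
```

Motion stops at z=0.1378 under about 34 N; the geometric home is 0.137. I'll lift off, go back to the pose of the reference picture so the lighting matches, and verify numerically.

```bash
python3 -m inch '{"translation":[[0,0,0.2],[0,0,0.5],[0.14,-0.5,0.88],[0.28,-1,0.88],[0.28,-1.0,0.88],[0.28,-1,0.88]],"rot":[[0,0,0],[0,0,0],[0,0,0],[0,0,0],[0,0,0],[0,0,0]],"jaw":[0,0,0,0,60,60]}'
python3 -m inch '{"translation":[[0,-0.03,0],[0,-0.03,0],[0,-0.03,0],[0,-0.03,0]],"rot":[[0,0,0],[0,0,0],[0,0,0],[0,0,0]],"jaw":[60,60,60,60]}'
python3 - <<'E'
from h import *
import cv2
s=r.read_state();c=eyes.camera("scene");cv2.imwrite("pics/s13.png",c);W=eyes.camera("wrist");cv2.imwrite("pics/w13.png",W)
print(s["ee_pos"],s["ft_force"])
Z=8;a=cv2.imread("pics/s6.png")
g=lambda i:cv2.GaussianBlur(cv2.cvtColor(i,cv2.COLOR_BGR2GRAY),(0,0),.6)
up=lambda i:cv2.resize(i,None,fx=Z,fy=Z,interpolation=cv2.INTER_CUBIC)
for nm,A,B,(x0,x1,y0,y1),dy in(("scene",g(a),g(c),(271,289,194,205),14),("wrist",g(cv2.imread("pics/w6.png")),g(W),(133,168,246,281),30)):
  t=up(A[y0:y1,x0:x1]);m=cv2.matchTemplate(up(B[y0-dy:y1+dy,x0-dy:x1+dy]),t,cv2.TM_CCOEFF_NORMED)
  _,v,_,p=cv2.minMaxLoc(m);print(nm,"shift",p[0]/Z-dy,p[1]/Z-dy,"score",v)
for z in(.153,.144,.135,.126): print(z,proj("scene",[.5215,-.092,z]),proj("wrist",[.5215,-.092,z],s))
print(g(c)[190:216,275:286])
E
```

```text
time: 24.2
ee_pos: [0.549, -0.1944, 0.2251]
eef_rot: [0.994, 0.106, -0.002, -0.0]
ft_force: [0.3, 0.7, -0.3]
width: 0.0096
time: 24.6
ee_pos: [0.549, -0.1964, 0.2251]
eef_rot: [0.994, 0.107, -0.002, -0.0]
ft_force: [0.8, 0.8, -0.4]
width: 0.0404
[ 0.54897974 -0.19639069  0.22507536] [ 0.82031387  0.83869762 -0.44213863]
scene shift -3.25 14.0 score 0.6074487566947937
wrist shift 10.5 -14.625 score 0.6286135315895081
0.153 [279.90716432 197.72903274] [145.48729936 265.47314039]
0.144 [280.14336021 200.49816951] [151.46114566 260.78553969]
0.135 [280.37698424 203.23715394] [157.03019005 256.41558187]
0.126 [280.60807817 205.94647585] [162.23422965 252.33203863]
[[ 80  80  79  79  80  80  80  79  80  80  80]
 [ 80  80  79  80  80  80  79  80  80  80  79]
 [ 80  80  80  80  80  79  80  80  80  80  80]
 [ 80  80  80  80  80  79  80  80  79  80  80]
 [ 80  80  80  80  80  80  80  80  79  79  80]
 [ 80  80  80  80  81  80  80  80  79  80  80]
 [ 80  80  79  80  80  80  80  80  79  80  80]
 [ 80  80  80  79  79  80  80  80  79  80  80]
 [ 80  80  80  80  80  80  79  80  79  80  80]
 [ 80  80  80  80  80  80  79  79  80  80  80]
 [ 80  80  80  80  80  80  80  80  80  80  80]
 [ 80  80  80  80  80  80  81  80  80  80  80]
 [ 85  84  82  82  85  85  86  84  81  80  81]
 [123 114  96  95 102 105 105 100  93  87  84]
 [212 190 137 127 127 126 126 124 122 111 108]
 [239 211 154 134 131 131 131 131 131 135 169]
 [233 187 143 132 131 131 131 131 132 144 192]
 [209 171 137 132 132 132 132 133 133 136 146]
 [159 139 131 132 132 132 133 133 132 130 129]
 [148 131 128 130 132 132 132 132 129 123 122]
 [149 131 124 126 131 132 129 128 126 121 121]
 [150 133 124 125 129 129 128 127 125 121 121]
 [152 139 128 127 127 128 127 127 124 121 125]
 [154 150 138 130 127 128 127 128 126 125 138]
 [154 153 146 137 132 130 130 132 136 136 148]
 [154 154 153 150 143 141 140 143 149 151 153]]
```

Run:
```python
from h import *
import cv2
for k in(6,13):
    g=cv2.imread(f"pics/s{k}.png")[:,:,1].astype(float)
    print(k,"\n",np.c_[np.arange(188,220),g[188:220,274:288]].astype(int))
# predicted silhouette rows of head for underside height h
ex=np.linspace(0,2*np.pi,90)
for h in(.027,.018,.009,.0025,0):
    p=np.array([proj("scene",[.5215+.012*np.cos(t),-.092+.012*np.sin(t),.108+h+z]) for z in(0,.018) for t in ex]);print(h,"rows",p[:,1].min().round(2),p[:,1].max().round(2),"cols",p[:,0].min().round(1),p[:,0].max().round(1))
```

```text
6 
 [[188  79  78  79  78  80  79  78  79  79  79  80  80  79  78]
 [189  80  79  78  79  78  79  78  78  80  80  80  79  80  80]
 [190  79  78  78  79  80  79  79  78  79  80  78  78  79  79]
 [191  79  78  78  80  79  78  80  79  80  78  79  79  80  79]
 [192  79  78  79  79  79  78  79  78  80  78  79  78  78  79]
 [193  80  79  78  79  80  80  79  79  80  78  79  78  78  78]
 [194  78  78  78  82  84  82  85  84  82  79  79  78  79  79]
 [195  80  80  82 105 127 129 126 133 120  96  82  80  78  78]
 [196  79  91 128 130 128 126 129 128 127 131  96  80  78  79]
 [197  78 127 129 128 129 128 130 128 130 131 115  84  79  79]
 [198  78 126 129 131 130 130 130 130 129 133 117  83  78  79]
 [199  78 122 129 130 129 130 130 131 132 131 114  84  80  79]
 [200  78 108 129 129 130 132 131 130 133 120 117  85  79  78]
 [201  79 101 121 122 133 133 131 125 123 121 113  85  78  79]
 [202  80 100 119 125 130 128 127 126 123 122 115  86  79  80]
 [203  96 110 122 125 127 127 129 126 126 121 112  88  79  79]
 [204 210 227 151 127 126 129 128 126 125 124 140 115 111 112]
 [205 241 247 236 159 127
[... 2448 characters left out ...]
156 136 124 125 126 127 126 126 123 119 116 145 156]
 [213 153 156 156 137 126 125 127 126 127 123 118 142 155 157]
 [214 153 155 156 148 135 128 127 127 127 138 130 152 156 156]
 [215 154 155 156 156 154 142 142 138 143 154 156 155 158 157]
 [216 154 155 155 155 154 156 155 156 155 156 155 156 156 158]
 [217 156 155 155 154 155 155 154 155 155 155 152 155 158 156]
 [218 153 153 155 154 155 154 154 155 155 155 153 156 156 156]
 [219 150 151 153 152 152 150 153 154 154 153 153 154 155 156]]
0.027 rows 194.3 206.71 cols 274.9 285.4
0.018 rows 197.07 209.42 cols 275.1 285.6
0.009 rows 199.81 212.09 cols 275.4 285.8
0.0025 rows 201.77 214.01 cols 275.6 285.9
0 rows 202.52 214.74 cols 275.6 286.0
```

The edges put the head at home. Its top edge moved 8.65 px (27 mm predicts 8.2), and its bottom edge is at 215.0 (214.7 predicted at 0 mm, 214.0 at 2.5 mm). The columns are centred. The arm is clear, so I'm handing in.

```bash
python3 -c "
from bench import r
print(r.close_job()); s=r.read_state(); print(s['time'],s['ft_force'])"
```

```text
the job is handed in; nothing more can be done
None
the job is handed in; nothing more can be done
```

The pin is in the tumbler and my last image check puts it fully home, head down on the block. I handed the job in at about 25 s of the 72 s allowed; no verdict was reported.

**What I did:**
- I moved the pin from its rest to the bore and let go. It stood upright on the shaft, about 27 mm up.
- I turned the wheel with a 4–5 N pinch over one full stroke and part of a second. The wheel then blocked, and the pictures showed the pin had dropped. I backed off about 0.2 rad and released the wheel.
- I pushed the pin down with closed fingers until motion stopped under about 34 N vertical and 17 N sideways.

**Last checks, scene camera:**

| Check | Measured | Predicted for fully home |
|---|---|---|
| Head's top edge, shift since standing | 8.65 px | 8.2 px |
| Head's bottom edge, row | 215.0 | 214.7 (214.0 if 2.5 mm up) |

The head's columns were centred on the bore, and the robot was clear with no contact force.

**Checks that failed or disagreed:**
- **Drop detection:** template matching was unreliable because of shadows, with scores of 0.56–0.87, and it missed the drop. The pin had already dropped by the end of the first stroke, but I only saw it partway through the second. By then I had pressed the wheel against the pin with up to about 7.5 N, under the 10 N limit.
- **Final template match:** it also failed, with a score of about 0.6, so I relied on the head's edges instead.
- **Push force:** the push met almost no force until the last 2–3 mm, which I did not expect.

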